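# Balance check with the 200 g weight

### The arm

A 6-joint arm with a two-finger parallel gripper is mounted at the origin on the work surface. World frame = base frame: x ahead of the robot, y to its left, z up, the work surface at z = 0. Lengths are in mm, angles in rad, forces in N, time in s.
With the tool pointing down it reaches from about 325 to 900 mm from the base axis. Payload 6.1 kg.
Tool frame: the origin (TCP) lies on the front face of the gripper's body, between the roots of the fingers; the fingertips stand 73 mm ahead of it and the grasp point (between the pads) lies grip_point_offset ahead of it (grip_point_offset is the distance from the TCP to the grasp point, in mm); z points along the fingers, x is the direction in which the jaws open and shut, and the axes are right-handed (so a half turn about z gives the same grasp; the last joint's range is limited). The gripper opens to 85 mm and grips with 20 to 120 N. Pads are 22 mm wide; open, the fingers measure 114 mm over their backs; the gripper's body (76 mm by 85 mm) begins 54 mm behind the grasp point. The pads swing forward as they close: fully open they stand 13 mm farther back than shut.
Start: joints at [1.157, 0.22, 1.526, -0, 1.395, -0.126], TCP at [177.401, 599.287, 303.9] pointing down, gripper open.
Joint ranges: [-2.98, 2.98], [-0.91, 2.08], [0.09, 2.57], [-1.24, 4.39], [0.2, 2.65], [-2.68, 2.68]. Speed limits (rad/s): [2.57, 2.57, 3.01, 3.14, 3.14, 3.14].

### API

Orientations are given as a unit quaternion [x, y, z, w].
In Python, from cell import * gives the robot as it stands.
- The arm moves only by the tool play_rows, never from a script. Its argument "commands" is one flat list of numbers, 7 for each row, row after row: the turn, a rotation vector about the tool's x, y, z in degrees, then the shift along the tool's x, y, z in mm, then the finger opening in mm, from 0 to 85.4. A call has 1 to 12 rows; each row is the pose to reach, as a shift and turn from the pose commanded when the call began, along the tool's axes at that moment; what a row does not reach only later rows make up. A row lasts 1/8 s, in which the tool goes at most 62.5 mm and 10.7 degrees, less where a joint would pass 70% of its speed; a pose out of reach is approached as far as the arm can. A call with a gripper value outside its range is refused whole. The fingers move at their own pace and stop on an object; "force" is the grip in N (left out, the last holds). Time passes only in rows, so rows that repeat a pose let the fingers close. It gives the time, the measured TCP pose, the force and the opening at its end, in the units of the state.
- get_obs(): the state, without advancing time (a new reading comes with each control period).
- grab_frame(name): name is "scene" or "top" or "wrist"; returns the picture (384x512x3 uint8, blue, green, red); there is no depth.
- calibration(name): a dict with "mtx" (3x3 intrinsics, pixels), "distortion" ([k1, k2, p1, p2, k3] as OpenCV has them; the pictures are not rectified), "position" and "orientation" of the camera in the world; the wrist camera has in their place "T_tool_cam" (4x4, takes a point from camera to tool coordinates, whose origin is the TCP and whose axes are the tool frame's). Camera axes: x right, y up, looking along -z (the intrinsics and any distortion apply to the point x, -y, -z); pixel columns grow to the right and rows downward; lengths in mm; the calibration is good to about 2 mm. A picture is of the moment at which its call begins: read the wrist's pose just before it. calibration takes no time and is no camera call.
- close_job(): hands the job in, once; it reports no verdict.
The state is a dict: "clock": time; "joint_pos": joint angles; "joint_vel": joint speeds; "effort": joint torques, N m; "tcp_pos": TCP position; "ee_rot": TCP orientation; "ft_force": force on the tool from outside, world axes, zero at the start; "ft_torque": the same for the moment, N m; "finger_gap": finger opening in mm.
Only numpy, scipy, OpenCV 4.12 (cv2) and the standard library are available. Lean on these libraries where they do the work, as an engineer would, in place of code of your own. Each camera call takes 0.05 s, during which the arm holds its last target.

### The job

Adjust the balance with its 200 g weight: slide the loose cover plate of the weight case along its guides, never lifting it off the case, until all three pockets are open, then lift out the largest of the three weights and stand it gently in the middle of the balance pan, without dropping it. Then press the long key on the balance's front panel all the way down and let it spring back. With the weight left standing on the pan, finally slide the cover plate back fully home over the pockets; leave the other two weights in their pockets and everything else on the bench undisturbed.

Things in the scene. Friction and masses are not known exactly. Their poses are not given: they have to be found in the camera images.
- case: Grey open weight case, fixed, 128 (x) by 320 (y) mm, rim 71 mm high, inside width 100 mm. Origin: centre of underside. In its +y half three equal round pockets in a row at y = +29, +76, +123 mm; its -y half is a bay holding tweezers. The cover rests on ledges 64 mm high along the long sides and slides along y between the raised rims; end rims at y = +155 and -155 mm stop it.
- cover: Loose aluminium plate, 110 (x) by 154 (y) by 5 mm, 0.2 to 0.33 kg, axes as the case's. Origin: centre of underside, on ledges 64 mm above the case's underside. In its middle a black round knob 20 mm across, 24 mm high (5 to 29 mm above the origin). Home, over the pockets, it is at about y = +77 mm in the case's frame, against the end rim; at the other stop, about -77 mm, all pockets are open.
- weight_200: The largest of three polished steel knob weights, 200 g, 51 mm high: cylinder 28 mm across and 38 mm high, above it a neck 13 mm across, 5 mm high, and a knob 20 mm across, 8 mm high. Origin: centre of its underside; z up. It stands in one of the three pockets (any one).
- weight_100: Middle weight, 100 g, 41 mm high, cylinder 22 mm across and 30 mm high with neck and knob. Origin: centre of its underside. Stands in a pocket; stays there.
- weight_50: Smallest weight, 50 g, 32 mm high, cylinder 18 mm across and 23 mm high with neck and knob. Origin: centre of its underside. Stands in a pocket; stays there.
- pocket_1 (a point): Middle of the floor of the pocket nearest the case's middle. All pockets are 32 mm across and 14 mm deep; the floor is 8 mm above the case's underside.
- pocket_2 (a point): Middle of the floor of the middle pocket.
- pocket_3 (a point): Middle of the floor of the pocket nearest the case's +y end.
- balance: Top-loading balance, fixed, 290 mm (its x) by 190 mm (its y), white and grey, with a sloping display and a keypad at its front (-x) end. Origin: centre of its underside; z up.
- pan_center (a point): Middle of the top face of the balance's round steel pan, 130 mm across, 82 mm above the balance's underside when unloaded; axes along the balance's.
- pan (a joint): How far the pan is pushed down, m: 0 to 0.006 on a spring of 1.5 N per mm; about 1.3 mm more under the 200 g weight.
- key (a joint): How far the long key is pressed, m: 0 is out, 0.0045 fully down; it needs about 2 N to start and 4.5 N to reach the bottom, and springs back.
- key_top (a point): Middle of the top face of the long key, grey, 18 mm (x) by 36 mm (y), standing 6 mm proud of the keypad at the right (-y) end of the balance's front panel, 60 mm above the balance's underside; it is pressed straight down. The other keys are flat and round.
- vial: Small crimp-capped glass vial, 24 mm across, 45 mm high, standing between case and balance. Origin: centre of its underside. Not to be disturbed.
- marker: Marker pen lying on the bench between case and balance, 130 mm long, 17 mm thick. Origin: under its middle. Not to be disturbed.
- screw_cap: White screw cap, 33 mm across, 18 mm high, at the back of the bench beyond the marker pen. Origin: centre of its underside. Not to be disturbed.
- reagent_bottle: Reagent bottle with blue cap, 64 mm across, 100 mm high, at the back of the bench. Origin: centre of its underside. Not to be disturbed.
- vial_carton: Open dark red carton, 100 by 130 by 40 mm, at the back of the bench. Origin: centre of its underside. Not to be disturbed.
- spare_vial: Crimp-capped vial, 24 mm across, 45 mm high, standing in the carton. Origin: centre of its underside. Not to be disturbed.
- tweezers: Steel tweezers, 115 mm long, 6 mm thick, lying in the case's accessory bay, below the cover's level. Origin: under their middle. Not to be disturbed.
Things that resemble listed ones, but are neither listed nor needed, are in the scene too. Leave any blue or yellow look-alike of the cover alone.

How it is judged (in metres and radians):
On the way, in this order (a step that is already met when the one before it is completed fails the run):
1. the cover is slid along the case until all three pockets are open (y of cover in the frame of case below -0.062 m and z of cover in the frame of case between 0.06 and 0.068 m), for 0.2 s.
2. the largest weight is lifted clear out of the case (z of weight_200 in the frame of case above 0.066 m), for 0.1 s.
3. the largest weight stands in the middle of the pan, let go (horizontal distance between weight_200 and pan_center below 0.025 m and z of weight_200 in the frame of pan_center between -0.004 and 0.004 m and angle between weight_200's own z axis and vertical below 0.1 rad and contact force between the fingers and weight_200 below 0.1 N and linear speed of weight_200 below 0.02 m/s), for 0.2 s.
4. the long key is pressed down with the weight on the pan (value of joint key above 0.0032 m and horizontal distance between weight_200 and pan_center below 0.025 m and z of weight_200 in the frame of pan_center between -0.004 and 0.004 m and angle between weight_200's own z axis and vertical below 0.1 rad), for 0.05 s.
5. the cover is slid back home over the pockets, the key out again (y of cover in the frame of case above 0.069 m and value of joint key below 0.001 m and z of cover in the frame of case between 0.06 and 0.068 m), for 0.2 s.
At the end, for the whole second after the job is handed in: The largest weight stands upright, let go and still, within 25 mm of the pan's middle; the key is out; the cover lies flat on its ledges, its origin at y above +69 mm in the case's frame (8 mm from the stop); the other weights are within 20 mm and all else within 30 mm of their starts (all of step 3 and all of step 5 and linear speed of cover below 0.02 m/s and distance of each of vial, marker, screw_cap, reagent_bottle, vial_carton, spare_vial, tweezers from where it was at the start of the episode below 0.03 m and distance of each of weight_100, weight_50 from where it was at the start of the episode below 0.02 m); the robot touches nothing.
It fails at once if the cover is lifted off its ledges by more than 12 mm (z of cover in the frame of case above 0.076 m).
It fails at once if the weight is dropped onto the pan (let go more than 6 mm above it, or driving it down faster than 0.25 m/s) (velocity of joint pan above 0.25 m/s or (contact force between the fingers and weight_200 below 0.1 N and z of weight_200 in the frame of pan_center above 0.006 m and horizontal distance between weight_200 and pan_center below 0.065 m)).
It fails at once if the largest weight is tipped by more than 40 degrees (angle between weight_200's own z axis and vertical above 0.7 rad).
It fails at once if another weight is moved by more than 20 mm (distance of any of weight_100, weight_50 from where it was at the start of the episode above 0.02 m).
It fails at once if a bystander is moved by more than 30 mm (distance of any of vial, marker, screw_cap, reagent_bottle, vial_carton, spare_vial, tweezers from where it was at the start of the episode above 0.03 m).
It also fails if it takes over 72 s, if anything falls off the work surface, if the arm or the gripper's body presses on something with over 40 N, if the wrist force passes 120 N, or if a joint passes its speed limit or range.

## Working session

There is one attempt and no reset: what is moved stays moved. The work goes in short steps, Python scripts to look and compute and a tool call to move; the robot and the scene stay as the last step left them, time stands still between calls to the robot, and variables do not carry over. Pictures are saved under pics/ and viewed, and the job is handed in when it is done.

Besides the shell and the picture viewer there is one more tool, called after ">>>" as name(argument=value, ...) on one line, values as JSON. play_rows: Moves the arm, as the interface text tells. Its arguments: {"type":"object","properties":{"commands":{"type":"array"},"force":{"type":"number"}},"required":["commands"]}

```bash
ls; mkdir -p pics
python3 - <<'E'
from cell import *
import cv2
print(get_obs())
for n in ["scene","top","wrist"]:
    print(n,calibration(n)); cv2.imwrite(f"pics/{n}0.png",grab_frame(n))
E
```

```text
pics
{'clock': 0.0, 'joint_pos': array([ 1.15691043e+00,  2.21213612e-01,  1.52761207e+00, -5.21340151e-05,
        1.39470593e+00, -1.26116061e-01]), 'joint_vel': array([ 0.00045888,  0.0005127 , -0.00020327,  0.00126881, -0.00063593,
       -0.00073564]), 'effort': array([-1.30762284e-03, -4.96882296e+01, -3.89407218e+01, -2.76764549e-04,
        1.08145620e-02,  2.18255622e-05]), 'tcp_pos': array([177.22059165, 598.85984791, 302.80635612]), 'ee_rot': array([ 8.01188011e-01,  5.98411924e-01, -8.30893538e-04,  5.00163388e-04]), 'ft_force': array([-0.09690544,  0.2627379 ,  0.4919739 ]), 'ft_torque': array([-0.04636783, -0.03053794,  0.04838875]), 'finger_gap': 85.48981516824108}
scene {'mtx': array([[351.05900365,   0.        , 250.84266828],
       [  0.        , 351.05900365, 186.66140246],
       [  0.        ,   0.        ,   1.        ]]), 'distortion': array([-0.00280076,  0.        ,  0.        ,  0.        ,  0.        ]), 'position': array([1226.32185617,  106.64309401,  588.7616498 ]), 'orientation': array([0.28538474, 0.34670978, 0.7048183 , 0.54916213])}
top {'mtx': arra
[... 288 characters left out ...]
96207721]), 'orientation': array([ 0.04533545, -0.03552011, -0.69679558,  0.7149538 ])}
wrist {'mtx': array([[284.44717375,   0.        , 254.87231656],
       [  0.        , 284.44717375, 192.96965531],
       [  0.        ,   0.        ,   1.        ]]), 'distortion': array([-0.06859028,  0.        ,  0.        ,  0.        ,  0.        ]), 'T_tool_cam': array([[ 9.99999627e-01, -7.77603120e-04,  3.75087363e-04,
        -2.62520397e-01],
       [-6.29058769e-04, -9.53836844e-01, -3.00324624e-01,
        -7.65275815e+01],
       [ 5.91305511e-04,  3.00324276e-01, -9.53836977e-01,
        -6.87047270e+01],
       [ 0.00000000e+00,  0.00000000e+00,  0.00000000e+00,
         1.00000000e+00]])}
```

View pics/scene0.png

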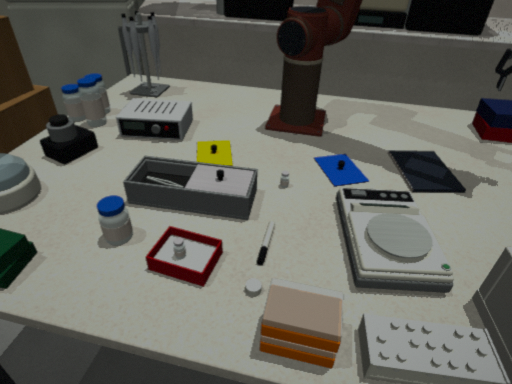

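View pics/top0.png

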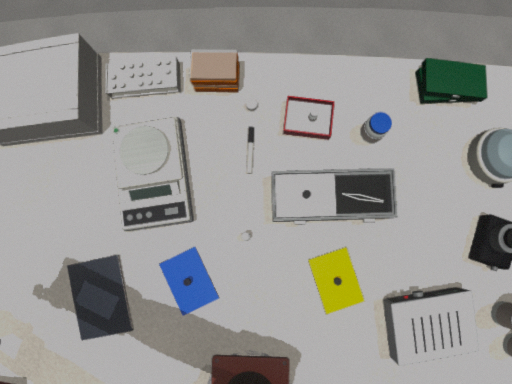

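View pics/wrist0.png

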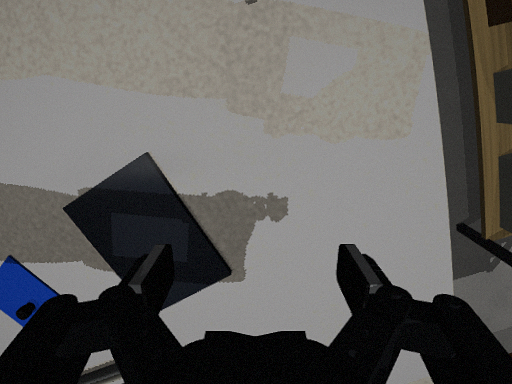

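Top view: the candidates for the cover are the aluminium plate with a knob on the grey case (knob at 307,194), the blue plate (188,281) and the yellow plate (337,281). By the description it is the one on the case. The balance is at (150,170), its long key near (171,211), and the pan at (143,150).

```bash
cat > h.py <<'E'
from cell import *
import cv2, numpy as np
from scipy.spatial.transform import Rotation as R
def cam(name,obs=None):
    c=calibration(name)
    if name=="wrist":
        T=np.eye(4);T[:3,:3]=R.from_quat(obs["ee_rot"]).as_matrix();T[:3,3]=obs["tcp_pos"]
        T=T@c["T_tool_cam"]
    else:
        T=np.eye(4);T[:3,:3]=R.from_quat(c["orientation"]).as_matrix();T[:3,3]=c["position"]
    return c["mtx"],c["distortion"],T
def ray(C,px):
    K,d,T=C
    u=cv2.undistortPoints(np.array(px,float).reshape(-1,1,2),K,d).reshape(-1,2)
    v=np.c_[u[:,0],-u[:,1],-np.ones(len(u))]@T[:3,:3].T
    return T[:3,3],v/np.linalg.norm(v,axis=1)[:,None]
def onz(C,px,z):
    o,v=ray(C,px); return o+v*((z-o[2])/v[:,2])[:,None]
def tri(Cs,pxs):
    A=np.zeros((3,3));b=np.zeros(3)
    rs=[]
    for C,p in zip(Cs,pxs):
        o,v=ray(C,p);P=np.eye(3)-np.outer(v[0],v[0]);A+=P;b+=P@o;rs.append((o,P))
    x=np.linalg.solve(A,b); return x,[np.linalg.norm(P@(x-o)) for o,P in rs]
def proj(C,X):
    K,d,T=C
    Xc=(np.atleast_2d(X)-T[:3,3])@T[:3,:3]*[1,-1,-1]
    return cv2.projectPoints(Xc,np.zeros(3),np.zeros(3),K,d)[0].reshape(-1,2)
E
python3 - <<'E'
import cv2
t=cv2.imread("pics/top0.png")
a=t[160:230,260:410];cv2.imwrite("pics/topcase.png",cv2.resize(a,None,fx=5,fy=5,interpolation=2))
a=t[110:235,100:200];cv2.imwrite("pics/topbal.png",cv2.resize(a,None,fx=4.6,fy=4.6,interpolation=2))
s=cv2.imread("pics/scene0.png")
a=s[150:220,120:265];cv2.imwrite("pics/sccase.png",cv2.resize(a,None,fx=5,fy=5,interpolation=2))
E
```

```text
(no output)
```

View pics/topcase.png

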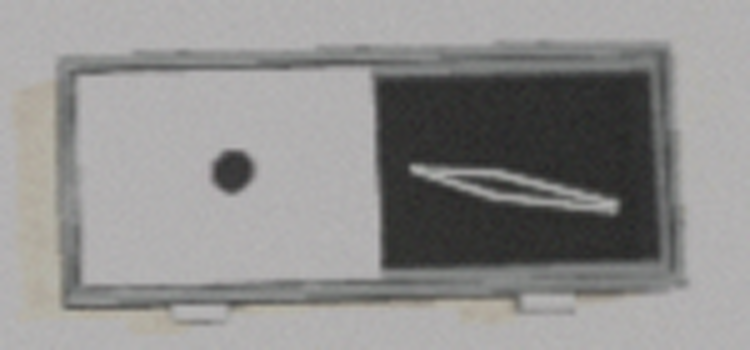

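View pics/topbal.png

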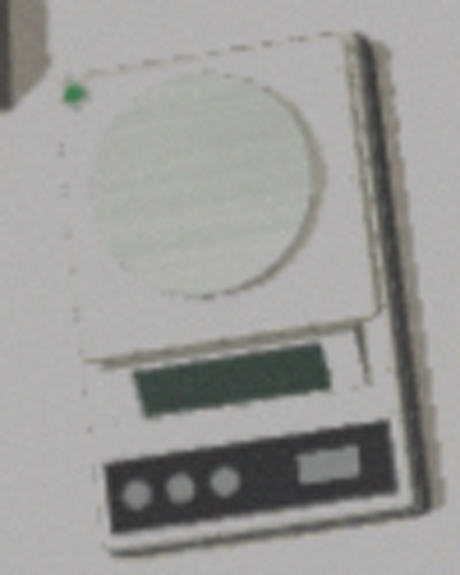

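View pics/sccase.png

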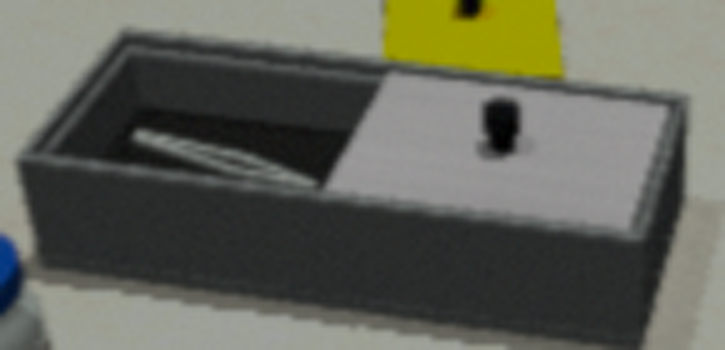

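Run:
```python
from h import *
np.set_printoptions(precision=1,suppress=True)
t=cam("top");s=cam("scene")
def T5(p):return (260+p[0]/5,160+p[1]/5)
def S5(p):return (120+p[0]/5,150+p[1]/5)
def B(p):return (100+p[0]/4.6,110+p[1]/4.6)
for n,a,b in [("knob",(232,171),(500,106)),("+x+y",(56,58),(645,235)),("+x-y",(668,45),(20,158)),("-x-y",(685,285),(125,33)),("-x+y",(65,305),(685,97))]:
    print(n,tri([t,s],[T5(a),S5(b)]))
print("knob@93",onz(t,[T5((232,171))],93),onz(s,[S5((500,106))],93))
print("rim71",onz(t,[T5(p) for p in [(56,58),(668,45),(685,285),(65,305)]],71))
print("key60",onz(t,[B((328,464))],60),"pan",onz(t,[B((200,185))],82))
print("panel",onz(t,[B(p) for p in [(136,374),(325,345),(330,388),(145,415),(105,466),(388,422),(397,495),(112,532)]],54))
for z in (0,): print("vial",onz(t,[(245,236)],45),"marker",onz(t,[(250,150)],8))
```

```text
knob (array([ 529.7, -129.6,   90.8]), [np.float64(0.3470626888196826), np.float64(0.34706268881970886)])
+x+y (array([588., -40.,  71.]), [np.float64(0.05591562961246373), np.float64(0.055915629612462756)])
+x-y (array([ 604. , -359.6,   66.8]), [np.float64(0.5459704261412497), np.float64(0.5459704261411849)])
-x-y (array([ 478.7, -367.3,   64.4]), [np.float64(1.0294824773308542), np.float64(1.029482477331023)])
-x+y (array([461.6, -48.3,  66.7]), [np.float64(0.6859980835551603), np.float64(0.6859980835552024)])
knob@93 [[ 529.4 -129.    93. ]] [[ 532.8 -128.9   93. ]]
rim71 [[ 588.   -39.9   71. ]
 [ 603.4 -358.7   71. ]
 [ 478.7 -366.    71. ]
 [ 461.3  -47.5   71. ]]
key60 [[480.6 216.8  60. ]] pan [[635.2 293.9  82. ]]
panel [[529.6 334.1  54. ]
 [549.1 223.7  54. ]
 [524.4 219.4  54. ]
 [506.  327.2  54. ]
 [475.9 349.2  54. ]
 [505.8 184.9  54. ]
 [464.6 177.8  54. ]
 [438.3 342.6  54. ]]
vial [[421.5  23.8  45. ]] marker [[657.7  19.5   8. ]]
```

```bash
cat >> h.py <<'E'
np.set_printoptions(precision=1,suppress=True)
def plan(x,y,z,head):
    "shift and rotvec in tool axes to reach world x,y,z (TCP), tool down, tool x at heading deg"
    o=get_obs();Rm=R.from_quat(o["ee_rot"])
    h=np.radians(head);tx=np.array([np.cos(h),np.sin(h),0]);tz=np.array([0,0,-1.]);ty=np.cross(tz,tx)
    G=R.from_matrix(np.c_[tx,ty,tz])
    print("t",o["clock"],"tcp",o["tcp_pos"],"head",np.degrees(np.arctan2(*Rm.as_matrix()[1::-1,0])),"F",o["ft_force"],"gap",o["finger_gap"],"q",o["joint_pos"])
    print("turn",np.degrees((Rm.inv()*G).as_rotvec()),"shift",Rm.inv().apply(np.array([x,y,z])-o["tcp_pos"]))
E
python3 -c "
from h import *
plan(500,-129,300,93)"
```

```text
t 0.15 tcp [177.3 598.9 303. ] head 73.50792574310145 F [ 0.8  0.  -0.1] gap 85.76088232034752 q [ 1.2  0.2  1.5  0.   1.4 -0.1]
turn [ -0.    0.1 -19.5] shift [-606.4  516.1    3.9]
```

>>> play_rows(commands=[0,0,-2,-45,38,0,85,0,0,-4,-95,81,0,85,0,0,-6,-145,123,0,85,0,0,-8,-195,166,1,85,0,0,-10,-245,208,1,85,0,0,-12,-295,251,2,85,0,0,-14,-345,293,2,85,0,0,-15,-395,336,2,85,0,0,-17,-445,379,3,85,0,0,-18.5,-495,421,3,85,0,0,-19.5,-540,460,3,85,0,0,-19.5,-575,490,3,85])

```text
clock: 1.65
tcp_pos: [480.7, -85.0, 300.9]
ee_rot: [0.688, 0.725, 0.0, 0.0]
ft_force: [0.2, 1.2, 0.7]
finger_gap: 84.8
```

```bash
python3 -c "
from h import *
plan(500,-129,280,93)"
```

```text
t 1.65 tcp [480.7 -85.  300.9] head 92.99183732840238 F [0.2 1.2 0.7] gap 84.76848409179357 q [-0.3 -0.1  1.9  0.   1.4 -2. ]
turn [ 0. -0. -0.] shift [-45.   17.   20.9]
```

>>> play_rows(commands=[0,0,0,-25,10,10,40,0,0,0,-45,17,21,40,0,0,0,-45,17,21,40,0,0,0,-45,17,21,40])

```text
clock: 2.15
tcp_pos: [499.4, -126.4, 279.9]
ee_rot: [0.688, 0.725, 0.0, -0.0]
ft_force: [-0.5, -0.1, 0.1]
finger_gap: 39.7
```

Run:
```python
from h import *
plan(500,-129,280,93)
cv2.imwrite("pics/w1.png",grab_frame("wrist"))
```

```text
t 2.15 tcp [ 499.4 -126.4  279.9] head 93.01158844379826 F [-0.5 -0.1  0.1] gap 39.724749860627824 q [-0.4 -0.   1.8  0.   1.3 -2. ]
turn [-0. -0.  0.] shift [-2.6  0.4 -0.1]
```

View pics/w1.png

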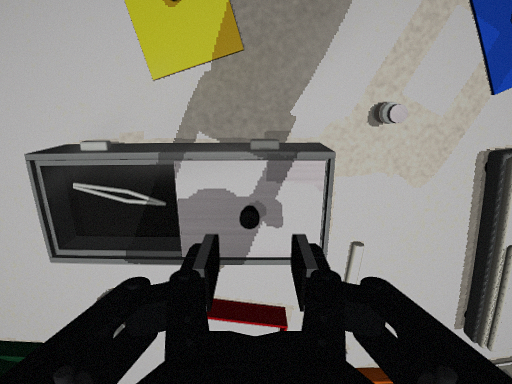

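Run:
```python
from h import *
im=cv2.imread("pics/w1.png")
o=get_obs();C=cam("wrist",o)
cv2.imwrite("pics/w1c.png",cv2.resize(im[130:275,20:350],None,fx=2.4,fy=2.4,interpolation=2))
m=(im.max(2)<45).astype(np.uint8);m[:195]=0;m[232:]=0;m[:,:200]=0;m[:,290:]=0
n,l,st,ce=cv2.connectedComponentsWithStats(m);print(st,ce)
```

```text
[[     0      0    512    384 196253]
 [   240    206     19     23    355]] [[255.5 191.5]
 [249.2 217.1]]
```

View pics/w1c.png

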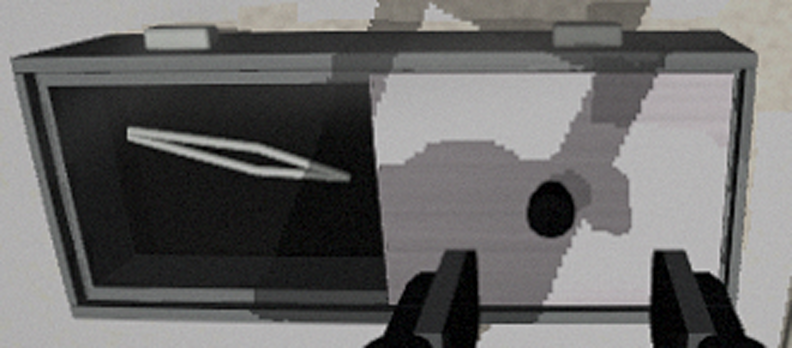

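Run:
```python
from h import *
o=get_obs();C=cam("wrist",o);t=cam("top");s=cam("scene")
f=lambda p:(20+p[0]/2.4,130+p[1]/2.4)
print("knob",onz(C,[(249.2,219)],93),tri([C,t,s],[(249.2,219),(306.4,194.2),(220,171.2)]))
P=onz(C,[f(p) for p in [(13,58),(755,52),(78,318),(738,312)]],71);print("rim",P)
print("cover edge",onz(C,[f(p) for p in [(370,75),(388,303)]],69))
T5=lambda p:(260+p[0]/5,160+p[1]/5)
for a,b in [((13,58),(685,285)),((755,52),(65,305)),((78,318),(668,45))]: print(tri([C,t],[f(a),T5(b)]))
```

```text
knob [[ 530.3 -130.5   93. ]] (array([ 530.2, -129.8,   91.3]), [np.float64(0.966585449425377), np.float64(0.930280698616627), np.float64(0.15793786419886272)])
rim [[ 481.2 -364.9   71. ]
 [ 463.6  -49.9   71. ]
 [ 607.8 -356.6   71. ]
 [ 584.4  -40.9   71. ]]
cover edge [[ 482.1 -208.6   69. ]
 [ 589.6 -203.8   69. ]]
(array([ 480. , -365.8,   70.6]), [np.float64(1.3809871083583631), np.float64(1.3809871083582403)])
(array([462.9, -48.1,  66.4]), [np.float64(1.442280207862711), np.float64(1.442280207862731)])
(array([ 604.5, -356.1,   73.8]), [np.float64(2.279288623728663), np.float64(2.279288623728718)])
```

```bash
python3 -c "
from h import *
plan(530,-130,149,93)
print(grip_point_offset)"
```

```text
t 2.2 tcp [ 499.6 -126.2  280.2] head 93.04513800164318 F [0.5 0.7 0.1] gap 39.93833941278577 q [-0.4 -0.   1.8  0.   1.3 -2. ]
turn [ 0. -0.  0.] shift [ -5.4  30.2 131.2]
53.900000000000006
```

>>> play_rows(commands=[0,0,0,-3,15,30,40,0,0,0,-5.5,30,70,40,0,0,0,-5.5,30,105,40,0,0,0,-5.5,30,122,40,0,0,0,-5.5,30,131,36,0,0,0,-5.5,30,131,36,0,0,0,-5.5,30,131,36])

```text
clock: 3.08
tcp_pos: [530.8, -131.1, 150.4]
ee_rot: [0.688, 0.725, 0.0, 0.001]
ft_force: [0.0, 0.6, 0.7]
finger_gap: 36.1
```

Run:
```python
from h import *
plan(530,-130,149,93)
cv2.imwrite("pics/w2.png",grab_frame("wrist"))
s=grab_frame("scene");cv2.imwrite("pics/s2.png",cv2.resize(s[120:230,120:290],None,fx=4,fy=4,interpolation=2))
```

```text
t 3.075 tcp [ 530.8 -131.1  150.4] head 93.01269068692802 F [0.  0.6 0.7] gap 36.06923023732531 q [-0.4  0.2  1.9  0.   1.1 -2. ]
turn [0.1 0.1 0. ] shift [ 1.2 -0.7  1.4]
```

View pics/w2.png

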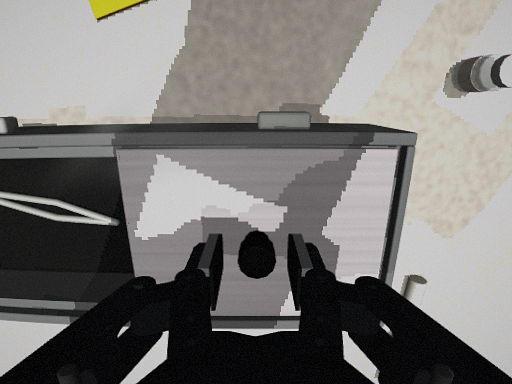

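View pics/s2.png

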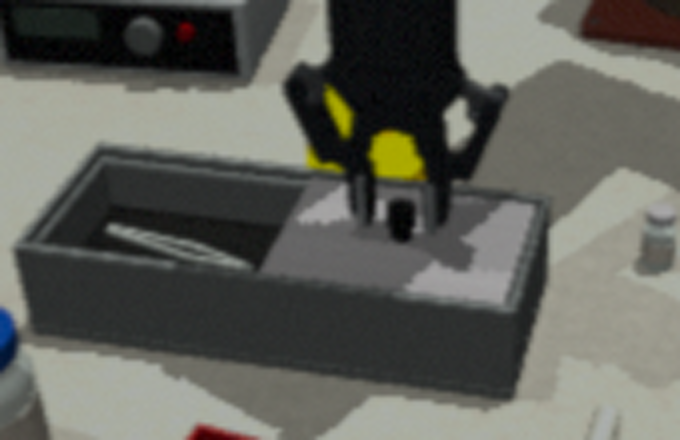

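>>> play_rows(commands=[0,0,0,0,0,0,26,0,0,0,0,0,0,26,0,0,0,-8,0,0,26,0,0,0,-22,0,0,26,0,0,0,-40,0,0,26,0,0,0,-60,0,0,26,0,0,0,-80,0,0,26,0,0,0,-100,0,0,26,0,0,0,-120,0,0,26,0,0,0,-138,0,0,26,0,0,0,-149,0,0,26,0,0,0,-154,0,0,26])

```text
clock: 4.68
tcp_pos: [538.0, -285.2, 148.8]
ee_rot: [0.688, 0.725, 0.0, -0.0]
ft_force: [-0.4, 2.7, 2.0]
finger_gap: 25.9
```

Run:
```python
from h import *
plan(530,-130,149,93)
cv2.imwrite("pics/w3.png",grab_frame("wrist"))
t=grab_frame("top");cv2.imwrite("pics/t3.png",cv2.resize(t[150:240,240:420],None,fx=4,fy=4,interpolation=2))
```

```text
t 4.675 tcp [ 538.  -285.2  148.8] head 92.9814882308889 F [-0.4  2.7  2. ] gap 25.939875694914225 q [-0.6  0.3  1.7  0.   1.1 -2.2]
turn [-0. -0. -0.] shift [155.4   0.1  -0.1]
```

View pics/w3.png

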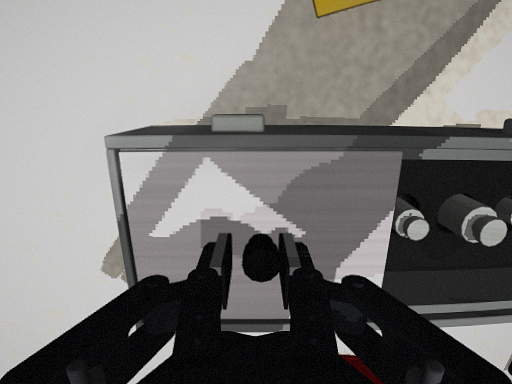

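View pics/t3.png

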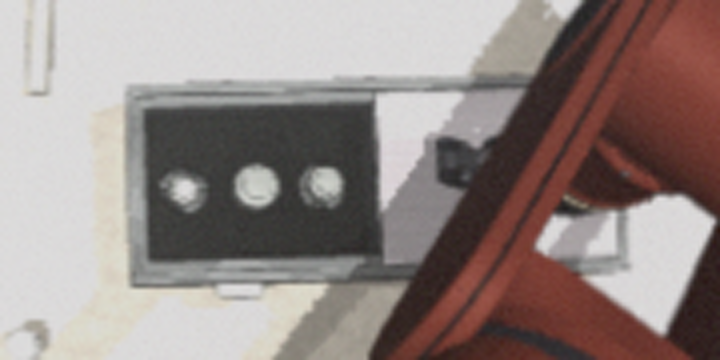

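Wrist view: cover against the −y end rim with its edge at column 395. The weights stand at (412,228), (485,228) and (505,210), and the middle one looks largest. Next I rise, turn 90° and look straight at them.

>>> play_rows(commands=[0,0,0,0,0,0,32,0,0,0,1,0,-12,34,0,0,0,1,0,-35,40,0,0,10,15,0,-65,45,0,0,20,40,0,-90,45,0,0,30,70,0,-105,45,0,0,40,105,0,-110,45,0,0,50,140,0,-110,45,0,0,60,170,0,-110,45,0,0,70,185,0,-110,45,0,0,80,190,0,-110,45,0,0,90,190,0,-110,45])

```text
clock: 6.28
tcp_pos: [528.1, -93.9, 260.0]
ee_rot: [1.0, 0.024, 0.001, 0.0]
ft_force: [0.6, 0.2, 0.3]
finger_gap: 45.1
```

Run:
```python
from h import *
plan(530,-95,258,3)
im=grab_frame("wrist");o=get_obs()
cv2.imwrite("pics/w4.png",im)
np.save("o4.npy",o,allow_pickle=True)
s=grab_frame("scene");cv2.imwrite("pics/s4f.png",s)
t=grab_frame("top");cv2.imwrite("pics/t4f.png",t)
cv2.imwrite("pics/s4.png",cv2.resize(s[140:220,120:270],None,fx=5,fy=5,interpolation=2))
cv2.imwrite("pics/t4.png",cv2.resize(t[150:240,240:420],None,fx=4,fy=4,interpolation=2))
```

```text
t 6.275 tcp [528.1 -93.9 260. ] head 2.7697193093486705 F [0.6 0.2 0.3] gap 45.11878363447769 q [-0.3  0.   1.8 -0.   1.3 -0.4]
turn [ 0.  -0.1 -0.2] shift [1.8 1.2 2. ]
```

View pics/w4.png

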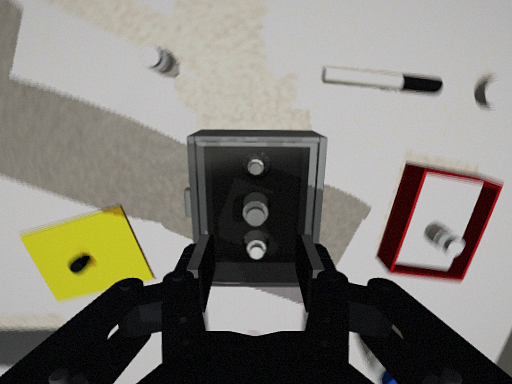

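View pics/s4.png

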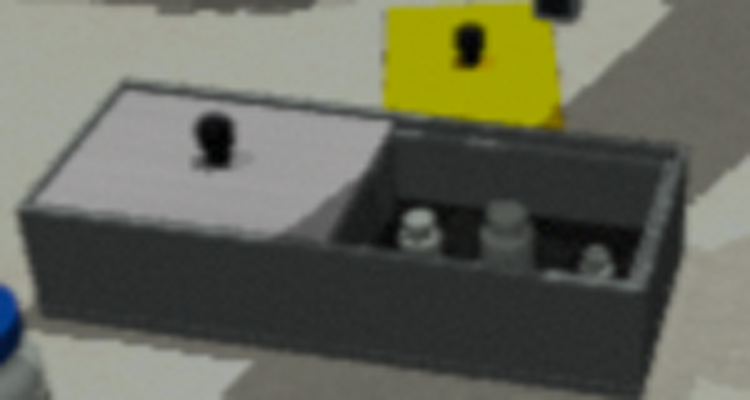

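View pics/t4.png

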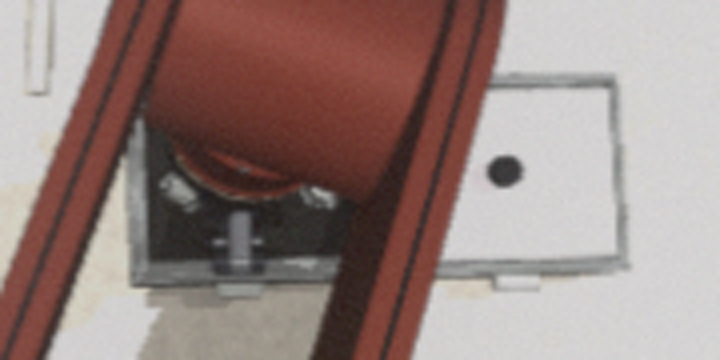

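The middle weight is clearly the tallest and thickest: scene crop (507,235), wrist (255,211). That is the 200 g. I'll take a settled frame to measure it.

Run:
```python
from h import *
o=get_obs();im=grab_frame("wrist");cv2.imwrite("pics/w5.png",im)
print(o["tcp_pos"],get_obs()["tcp_pos"])
np.save("o5.npy",o,allow_pickle=True)
cv2.imwrite("pics/w5c.png",cv2.resize(im[120:300,180:340],None,fx=4,fy=4,interpolation=2)[:600])
```

```text
[528.1 -94.6 259.8] [528.1 -94.7 259.6]
```

View pics/w5c.png

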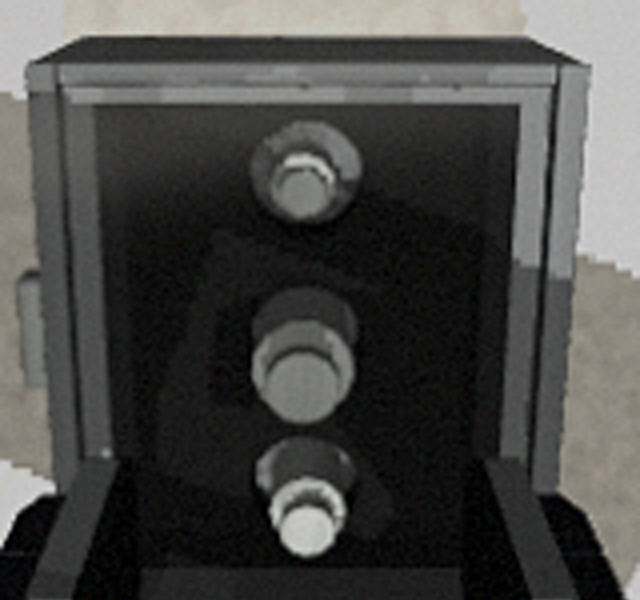

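Run:
```python
from h import *
o=np.load("o5.npy",allow_pickle=True).item();C=cam("wrist",o);s=cam("scene")
f=lambda p:(180+p[0]/4,120+p[1]/4)
print(onz(C,[f((302,385))],59),onz(C,[f((303,367))],46))
print(tri([C,s],[f((302,385)),(221.4,182.4)]))
print("rim",onz(C,[f((28,66)),f((590,67))],71), "rim inner",onz(C,[f((60,400)),f((545,400))],71))
plan(528,-129,103,3)
```

```text
[[ 531.1 -128.1   59. ]] [[ 531.4 -128.2   46. ]]
(array([ 531.1, -127.6,   57.8]), [np.float64(0.8759472405711528), np.float64(0.8759472405711488)])
rim [[464.9 -49.7  71. ]
 [591.  -42.8  71. ]] rim inner [[ 471.6 -130.6   71. ]
 [ 590.6 -123.8   71. ]]
t 6.475 tcp [528.1 -94.7 259.6] head 3.2425968677613017 F [-0.5 -0.   0.1] gap 45.02776214554075 q [-0.3  0.   1.8 -0.   1.3 -0.4]
turn [ 0.  -0.1  0.2] shift [ -2.2  34.2 156.6]
```

>>> play_rows(commands=[0,0,0,2,15,20,38,0,0,0,3,30,60,38,0,0,0,3,33,95,37,0,0,0,3,33,108,37,0,0,0,3,33,108,37,0,0,0,3,33,108,37])

```text
clock: 7.22
tcp_pos: [533.8, -127.8, 152.6]
ee_rot: [1.0, 0.027, 0.001, 0.001]
ft_force: [0.5, 0.2, -0.4]
finger_gap: 37.1
```

Run:
```python
from h import *
plan(531,-128,103,3)
im=grab_frame("wrist");cv2.imwrite("pics/w6.png",im)
o=get_obs();C=cam("wrist",o)
T=R.from_quat(o["ee_rot"]).as_matrix()
print("weight proj",proj(C,[[531,-128,59]]), "axis at z59,31",proj(C,[o["tcp_pos"]+T@[0,0,o["tcp_pos"][2]-59],o["tcp_pos"]+T@[0,0,73]]))
```

```text
t 7.225 tcp [ 533.8 -127.8  152.6] head 3.0662870190261735 F [ 0.5  0.2 -0.4] gap 37.058532187200974 q [-0.4  0.2  1.9  0.   1.1 -0.4]
turn [ 0.1 -0.1  0.1] shift [-2.9 -0.  49.6]
weight proj [[249.4 231.2]] axis at z59,31 [[254.5 231.4]
 [254.4 247.4]]
```

View pics/w6.png

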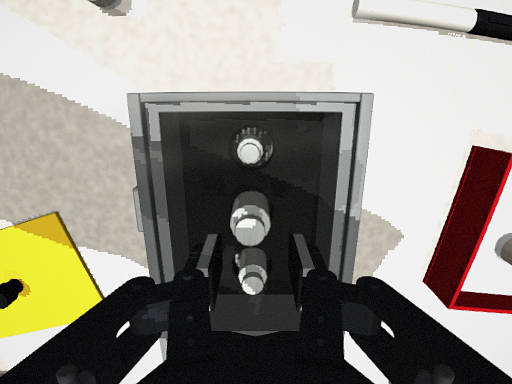

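>>> play_rows(commands=[0,0,0,-3,2,0,37,0,0,0,-3,2,12,37,0,0,0,-3,2,26,37,0,0,0,-3,2,38,37,0,0,0,-3,2,46,37,0,0,0,-3,2,50,37,0,0,0,-3,2,50,37])

```text
clock: 8.15
tcp_pos: [529.8, -129.8, 100.6]
ee_rot: [1.0, 0.026, -0.0, -0.0]
ft_force: [0.1, -0.1, 0.1]
finger_gap: 37.3
```

Run:
```python
from h import *
plan(531,-130,103,3)
im=grab_frame("wrist");cv2.imwrite("pics/w7.png",im)
```

```text
t 8.15 tcp [ 529.8 -129.8  100.6] head 3.0122874862430398 F [ 0.1 -0.1  0.1] gap 37.29578081325341 q [-0.4  0.3  1.9 -0.   1.  -0.4]
turn [-0.  0.  0.] shift [ 1.2  0.3 -2.4]
```

View pics/w7.png

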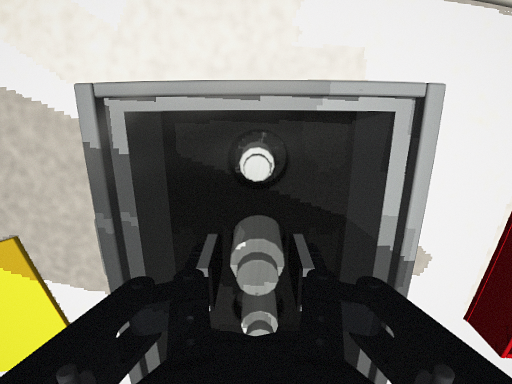

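>>> play_rows(commands=[0,0,0,0,0,0,30,0,0,0,0,0,0,24,0,0,0,0,0,0,20,0,0,0,0,0,0,20,0,0,0,0,0,-3,20,0,0,0,0,0,-8,20,0,0,0,0,0,-8,20], force=40)

```text
clock: 9.07
tcp_pos: [529.7, -129.8, 109.0]
ee_rot: [1.0, 0.026, -0.0, -0.0]
ft_force: [-0.2, -0.5, -2.3]
finger_gap: 26.5
```

Run:
```python
from h import *
plan(531,-130,240,3)
im=grab_frame("wrist");cv2.imwrite("pics/w8.png",im)
```

```text
t 9.075 tcp [ 529.7 -129.8  109. ] head 3.012473157998514 F [-0.2 -0.5 -2.3] gap 26.48042926256519 q [-0.4  0.3  1.9 -0.   1.  -0.4]
turn [-0.  0.  0.] shift [   1.2    0.3 -131. ]
```

View pics/w8.png

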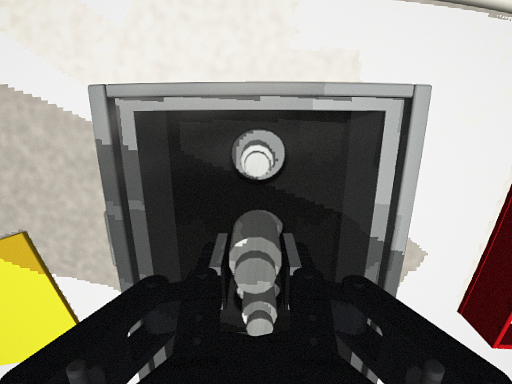

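>>> play_rows(commands=[0,0,0,0,0,-20,20,0,0,0,0,0,-55,20,0,0,0,0,0,-95,20,0,0,0,0,-10,-130,20,0,0,0,0,-35,-155,20,0,0,0,0,-70,-160,20,0,0,0,5,-110,-160,20,0,0,0,10,-155,-160,20,0,0,0,15,-200,-160,20,0,0,0,25,-245,-160,20,0,0,0,35,-290,-160,20,0,0,0,45,-330,-160,20])

```text
clock: 10.62
tcp_pos: [557.1, 203.7, 268.4]
ee_rot: [1.0, 0.027, -0.001, 0.0]
ft_force: [-0.3, -1.2, -2.7]
finger_gap: 26.3
```

Run:
```python
from h import *
plan(590,330,270,3)
```

```text
t 10.625 tcp [557.1 203.7 268.4] head 3.037699196036389 F [-0.3 -1.2 -2.7] gap 26.28434415814638 q [ 0.2  0.2  1.6 -0.   1.3  0.2]
turn [0.  0.1 0. ] shift [  39.6 -124.4   -1.7]
```

>>> play_rows(commands=[0,0,0,12,-40,0,20,0,0,0,25,-80,0,20,0,0,0,36,-112,0,20,0,0,0,40,-124,0,20,0,0,0,40,-124,0,20,0,0,0,40,-124,0,20])

```text
clock: 11.38
tcp_pos: [590.7, 326.9, 268.6]
ee_rot: [1.0, 0.026, -0.0, 0.0]
ft_force: [0.1, -0.1, -1.6]
finger_gap: 26.4
```

Run:
```python
from h import *
plan(590,330,270,3)
o=get_obs();im=grab_frame("wrist");cv2.imwrite("pics/w9.png",im);np.save("o9.npy",o,allow_pickle=True)
t=grab_frame("scene");cv2.imwrite("pics/s9.png",t)
```

```text
t 11.375 tcp [590.7 326.9 268.6] head 2.966685014774408 F [ 0.1 -0.1 -1.6] gap 26.42087309140783 q [ 0.4  0.4  1.4 -0.   1.4  0.3]
turn [ 0.  0. -0.] shift [-0.6 -3.2 -1.4]
```

View pics/w9.png

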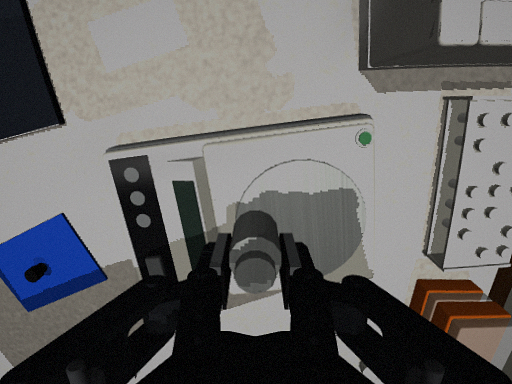

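View pics/s9.png

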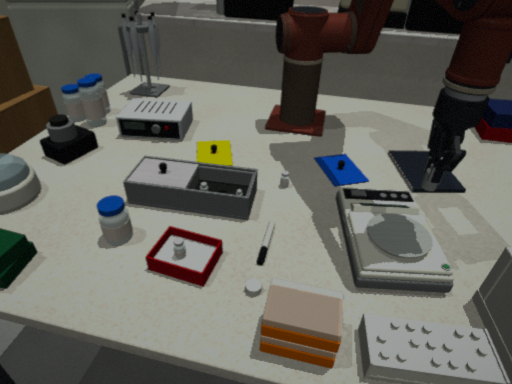

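Run:
```python
import cv2
s=cv2.imread("pics/s9.png");w=cv2.imread("pics/w9.png")
cv2.imwrite("pics/s9c.png",cv2.resize(s[180:295,325:455],None,fx=5,fy=5,interpolation=2))
cv2.imwrite("pics/w9c.png",cv2.resize(w[140:300,105:385],None,fx=2.8,fy=2.8,interpolation=2))
```

View pics/s9c.png

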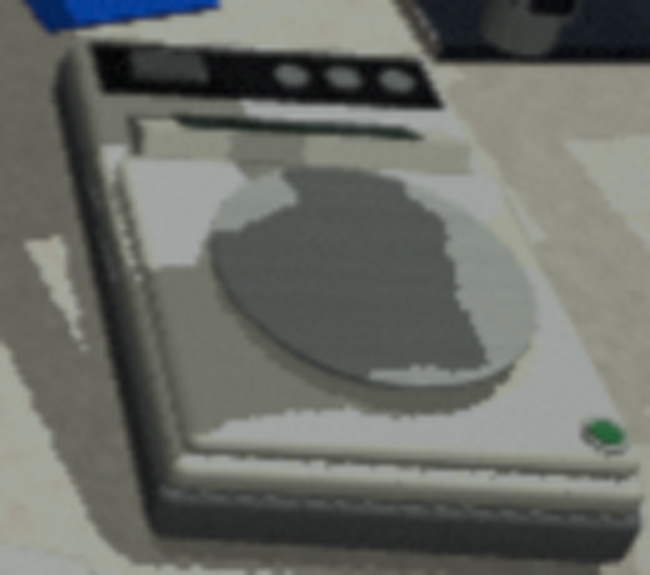

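View pics/w9c.png

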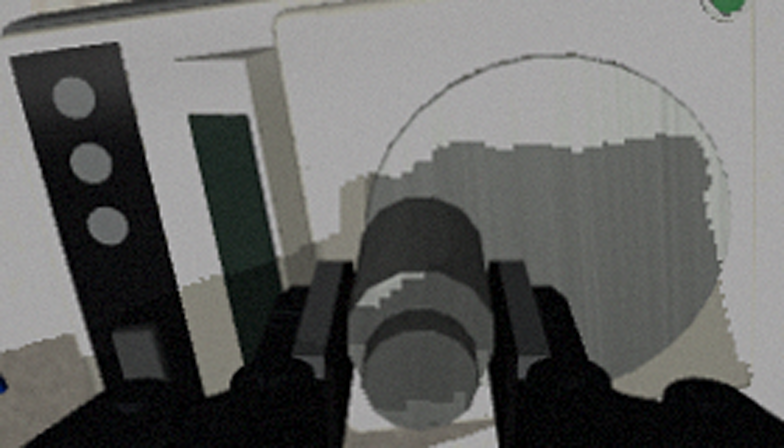

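```bash
cat > pan.py <<'E'
from h import *
from scipy.optimize import least_squares
o=np.load("o9.npy",allow_pickle=True).item()
V={"scene":(cam("scene"),np.array([(210,240),(400,178),(470,205),(520,255),(535,310),(510,358),(450,383),(380,378),(300,345),(240,295)])/5+[325,180]),
"wrist":(cam("wrist",o),np.array([(365,215),(372,175),(400,125),(450,80),(505,58),(555,53),(610,60),(665,88),(705,125),(725,165),(728,215),(718,270),(690,325),(650,360),(610,382)])/2.8+[105,140]),
"top":(cam("top"),np.array([(90,190),(105,130),(150,85),(200,72),(260,90),(300,130),(313,180),(300,230),(265,275),(205,297),(150,280),(105,240)])/4.6+[100,110])}
for z in (74,78,82,86):
  for n,(C,p) in V.items():
    P=onz(C,p,z)[:,:2]
    r=least_squares(lambda q:np.hypot(*(P-q[:2]).T)-q[2],[640,290,65]).x
    print(z,n,r)
C=V["wrist"][0];f=lambda p:(105+p[0]/2.8,140+p[1]/2.8);B=lambda p:(100+p[0]/4.6,110+p[1]/4.6)
S=lambda p:(325+p[0]/5,180+p[1]/5)
print("key",onz(C,[f((140,352))],60),onz(V["scene"][0],[S((170,66))],60))
print(tri([V["top"][0],V["scene"][0]],[B((328,464)),S((170,66))]))
print("dots",onz(C,[f((74,97)),f((91,163)),f((108,225))],54),onz(V["top"][0],[B((136,494)),B((180,488)),B((225,481))],54))
print("panel",onz(C,[f((10,58)),f((120,43))],54))
E
python3 pan.py
```

```text
74 scene [627.4 297.3  65.9]
74 wrist [638.6 289.4  66.8]
74 top [638.4 296.5  65.2]
78 scene [632.  295.9  65.4]
78 wrist [637.8 291.2  65.8]
78 top [637.5 295.1  65. ]
82 scene [636.7 294.4  64.9]
82 wrist [637.  292.9  64.8]
82 top [636.7 293.7  64.7]
86 scene [641.4 292.9  64.3]
86 wrist [636.2 294.6  63.7]
86 top [635.8 292.4  64.4]
key [[483.1 223.6  60. ]] [[488.3 217.8  60. ]]
(array([480.9, 218.5,  54.6]), [np.float64(0.37172970030129426), np.float64(0.3717297003013744)])
dots [[462.3 326.9  54. ]
 [466.9 301.3  54. ]
 [471.8 276.   54. ]] [[460.5 329.7  54. ]
 [464.7 303.9  54. ]
 [469.5 277.7  54. ]]
panel [[439.2 340.5  54. ]
 [480.9 348.   54. ]]
```

```bash
python3 -c "
from h import *
plan(637,293.5,180,3)"
```

```text
t 11.475 tcp [590.9 326.8 269. ] head 2.940515182308461 F [-0.7  0.4 -2.8] gap 26.428481154904393 q [ 0.4  0.4  1.4 -0.   1.4  0.3]
turn [ 0.   0.  -0.1] shift [44.4 35.6 89. ]
```

>>> play_rows(commands=[0,0,0,15,12,0,20,0,0,0,30,24,10,20,0,0,0,44,35,30,20,0,0,0,44,35,55,20,0,0,0,44,35,75,20,0,0,0,44,35,86,20,0,0,0,44,35,89,20,0,0,0,44,35,89,20,0,0,0,44,35,89,20])

```text
clock: 12.6
tcp_pos: [637.2, 295.8, 181.3]
ee_rot: [1.0, 0.026, 0.001, -0.0]
ft_force: [0.0, 0.3, -2.7]
finger_gap: 26.5
```

Run:
```python
from h import *
plan(637,293.5,174.6,3)
im=grab_frame("wrist");cv2.imwrite("pics/w10.png",im)
s=grab_frame("scene");cv2.imwrite("pics/s10.png",cv2.resize(s[150:295,310:460],None,fx=4,fy=4,interpolation=2))
for i in range(3): print(get_obs()["ft_force"])
```

```text
t 12.6 tcp [637.2 295.8 181.3] head 3.031014574870743 F [ 0.   0.3 -2.7] gap 26.529108690873425 q [ 0.3  0.5  1.4 -0.   1.2  0.3]
turn [-0.  -0.1  0. ] shift [-0.3  2.3  6.7]
[-0.5  1.  -1.7]
[-0.5  1.  -1.7]
[-0.5  1.  -1.7]
```

View pics/w10.png

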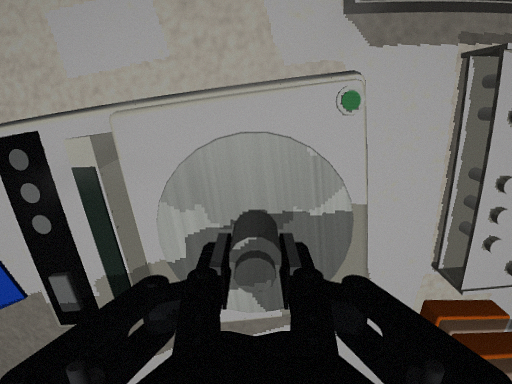

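View pics/s10.png

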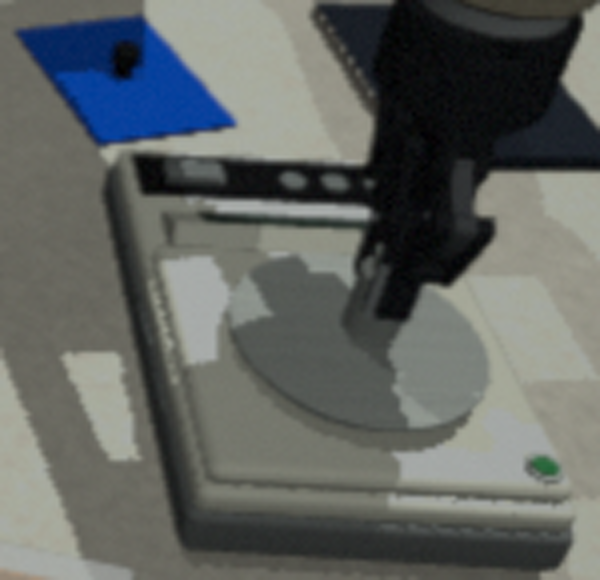

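Weight upright in the pads, just above the pan's middle. I'll lower it slowly, watching the force.

>>> play_rows(commands=[0,0,0,0,2,1,20,0,0,0,0,2,2,20,0,0,0,0,2,3,20,0,0,0,0,2,4,20,0,0,0,0,2,5,20,0,0,0,0,2,5,20,0,0,0,0,2,5,20])

```text
clock: 13.58
tcp_pos: [636.8, 293.4, 175.0]
ee_rot: [1.0, 0.026, 0.0, -0.0]
ft_force: [0.2, 0.5, 0.0]
finger_gap: 26.3
```

```bash
python3 -c "
from h import *
plan(637,293.5,174.6,3)"
```

```text
t 13.575 tcp [636.8 293.4 175. ] head 3.0140952719067315 F [0.2 0.5 0. ] gap 26.29988517743457 q [0.3 0.5 1.4 0.  1.2 0.3]
turn [-0. -0.  0.] shift [ 0.2 -0.1  0.4]
```

>>> play_rows(commands=[0,0,0,0,0,0.5,20,0,0,0,0,0,0.5,20,0,0,0,0,0,0.5,27,0,0,0,0,0,0.5,29,0,0,0,0,0,0.5,31,0,0,0,0,0,0.5,35,0,0,0,0,0,0.5,38,0,0,0,0,0,0.5,38,0,0,0,0,0,0.5,38])

```text
clock: 14.7
tcp_pos: [636.8, 293.4, 174.4]
ee_rot: [1.0, 0.026, -0.0, 0.0]
ft_force: [0.4, -0.1, 0.6]
finger_gap: 37.9
```

Run:
```python
from h import *
plan(637,293.5,260,3)
im=grab_frame("wrist");cv2.imwrite("pics/w11.png",im)
s=grab_frame("scene");cv2.imwrite("pics/s11.png",cv2.resize(s[150:295,310:460],None,fx=4,fy=4,interpolation=2))
```

```text
t 14.7 tcp [636.8 293.4 174.4] head 3.009367588221657 F [ 0.4 -0.1  0.6] gap 37.8636161532242 q [ 0.3  0.5  1.4 -0.   1.2  0.3]
turn [0. 0. 0.] shift [  0.2  -0.1 -85.6]
```

View pics/w11.png

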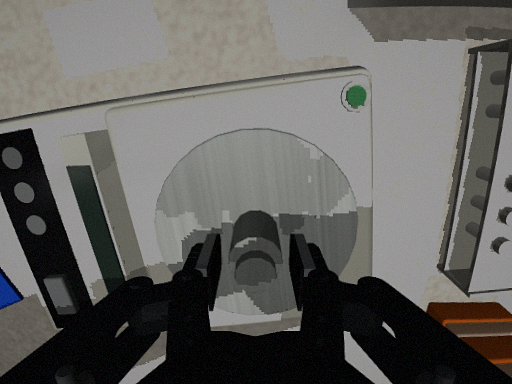

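View pics/s11.png

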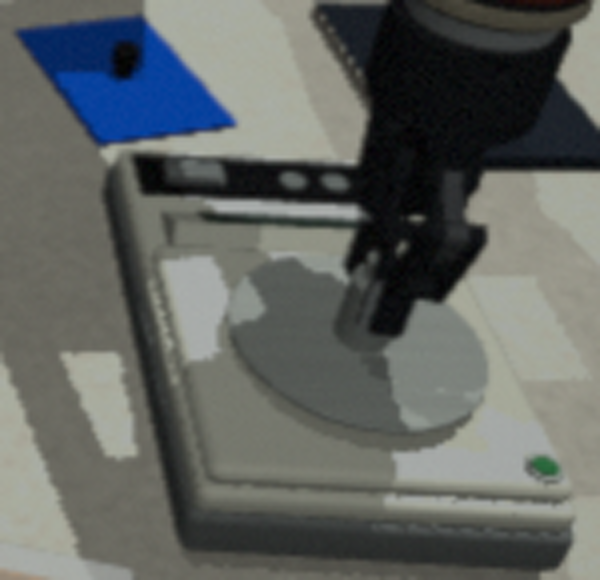

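Weight stands upright near the pan's middle, fingers clear of it. Next I rise straight up and look at the key.

>>> play_rows(commands=[0,0,0,0,0,-4,38,0,0,0,0,0,-12,40,0,0,0,0,0,-30,42,0,0,0,0,0,-60,42,0,0,0,0,0,-85,42,0,0,-3,-25,0,-90,30,0,0,-5,-70,10,-90,15,0,0,-7,-115,22,-85,0,0,0,-7,-145,28,-75,0,0,0,-7,-158,30,-70,0,0,0,-7,-158,30,-70,0,0,0,-7,-158,30,-70,0])

```text
clock: 16.3
tcp_pos: [481.9, 255.5, 245.4]
ee_rot: [0.996, 0.087, 0.001, -0.0]
ft_force: [0.3, 0.1, -0.4]
finger_gap: 0.2
```

Run:
```python
from h import *
plan(482,219,160,10)
o=get_obs();im=grab_frame("wrist");cv2.imwrite("pics/w12.png",im);np.save("o12.npy",o,allow_pickle=True)
s=grab_frame("scene");cv2.imwrite("pics/s12.png",cv2.resize(s[150:295,310:460],None,fx=4,fy=4,interpolation=2))
```

```text
t 16.3 tcp [481.9 255.5 245.4] head 10.001424262723043 F [ 0.3  0.1 -0.4] gap 0.17352483799652962 q [ 0.3  0.1  1.8 -0.   1.3  0.2]
turn [-0.  -0.1  0. ] shift [-6.4 35.9 85.4]
```

View pics/w12.png

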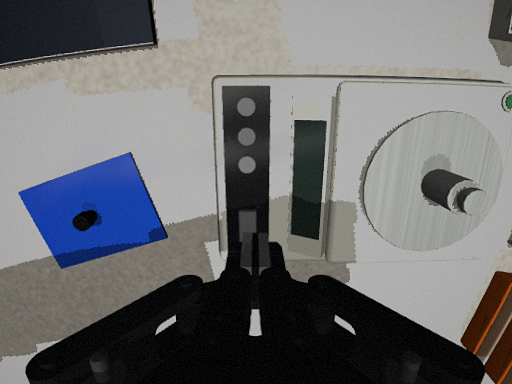

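View pics/s12.png

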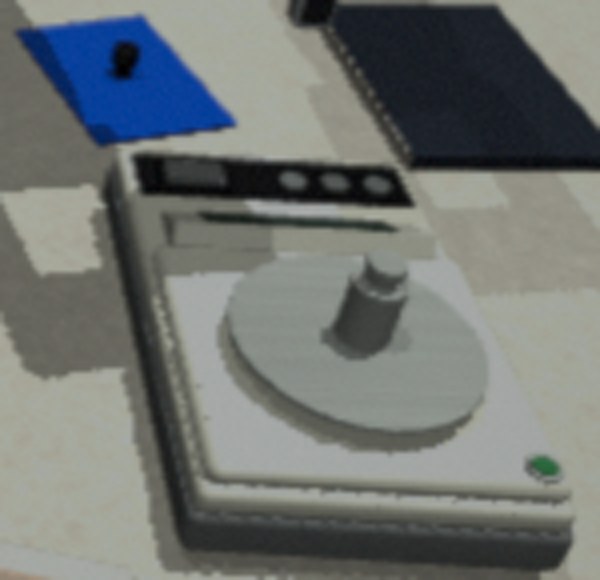

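Run:
```python
from h import *
o=np.load("o12.npy",allow_pickle=True).item();C=cam("wrist",o)
im=cv2.imread("pics/w12.png");cv2.imwrite("pics/w12c.png",cv2.resize(im[195:275,215:280],None,fx=7,fy=7,interpolation=2))
print(onz(C,[(238,210),(257,210),(247.5,210),(247.5,230)],60))
print("weight in pan: knob", proj(C,[[637,293.5,80.7+51]]))
```

```text
[[470.1 232.3  60. ]
 [488.  235.5  60. ]
 [479.1 233.9  60. ]
 [482.6 213.3  60. ]]
weight in pan: knob [[477.1 204.3]]
```

View pics/w12c.png

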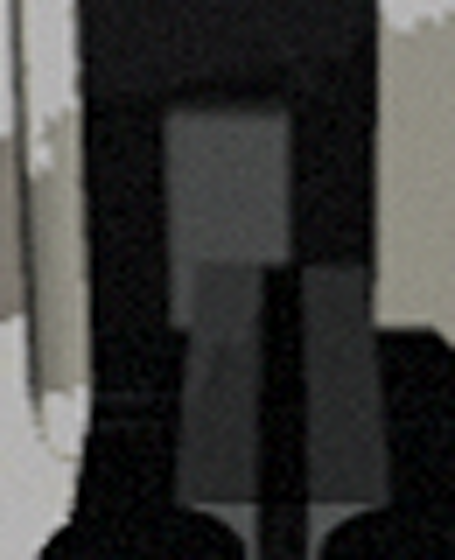

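>>> play_rows(commands=[0,0,0,-6,20,15,0,0,0,0,-6,38,45,0,0,0,0,-6,38,75,0,0,0,0,-6,38,95,0,0,0,0,-6,38,105,0,0,0,0,-6,38,107,0,0,0,0,-6,38,107,0,0,0,0,-6,38,107,0])

```text
clock: 17.4
tcp_pos: [481.9, 216.9, 138.4]
ee_rot: [0.996, 0.087, 0.001, -0.0]
ft_force: [0.2, 0.7, -0.1]
finger_gap: 0.0
```

Run:
```python
from h import *
plan(482,217,134,10)
o=get_obs();im=grab_frame("wrist");cv2.imwrite("pics/w13.png",cv2.resize(im[150:384,150:370],None,fx=2.5,fy=2.5))
t=grab_frame("scene");cv2.imwrite("pics/s13.png",cv2.resize(t[150:255,310:430],None,fx=5,fy=5,interpolation=2))
```

```text
t 17.4 tcp [481.9 216.9 138.4] head 10.016008700904932 F [ 0.2  0.7 -0.1] gap 0.027976981683341468 q [ 0.3  0.2  1.9 -0.   1.1  0.1]
turn [-0.  -0.1  0. ] shift [ 0.1 -0.1  4.4]
```

View pics/w13.png

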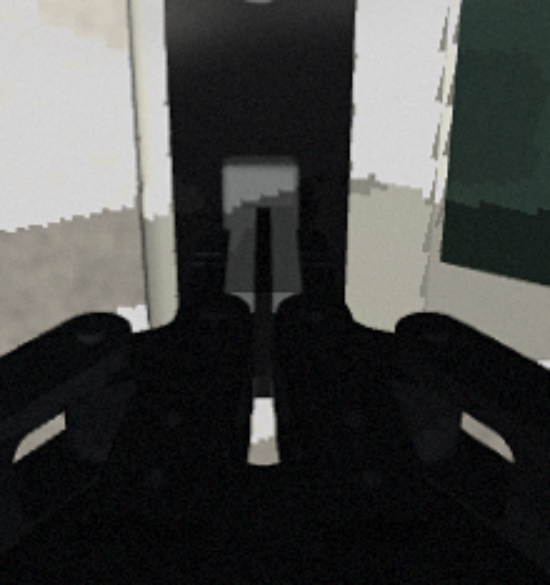

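View pics/s13.png

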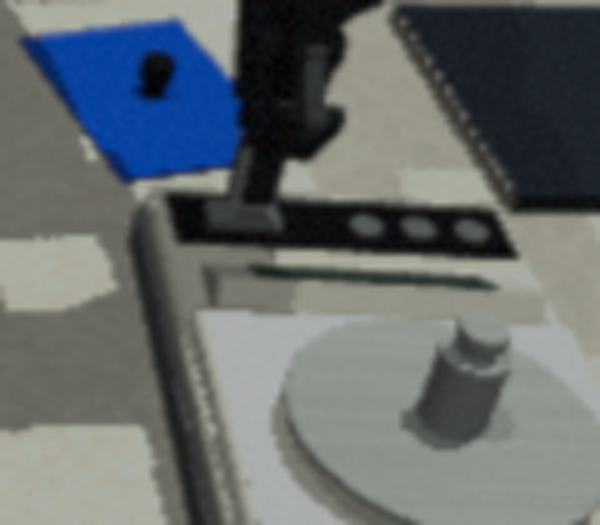

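Fingers are just above the key and centred across its width (crop 262,200). I'll press step by step.

>>> play_rows(commands=[0,0,0,0,0,3,0,0,0,0,0,0,5,0,0,0,0,0,0,6.5,0,0,0,0,0,0,8,0,0,0,0,0,0,8,0,0,0,0,0,0,8,0])

```text
clock: 18.25
tcp_pos: [481.3, 216.7, 129.5]
ee_rot: [0.996, 0.087, -0.0, 0.0]
ft_force: [-1.5, 0.4, 4.0]
finger_gap: 0.3
```

>>> play_rows(commands=[0,0,0,0,0,1,0,0,0,0,0,0,1.5,0,0,0,0,0,0,1.5,0,0,0,0,0,0,1.5,0])

```text
clock: 18.75
tcp_pos: [481.3, 216.7, 128.1]
ee_rot: [0.996, 0.087, -0.0, 0.0]
ft_force: [-2.2, -0.2, 5.8]
finger_gap: 0.0
```

Run:
```python
from h import *
plan(482,217,128,10)
t=grab_frame("scene");cv2.imwrite("pics/s14.png",cv2.resize(t[150:255,310:430],None,fx=5,fy=5,interpolation=2))
plan(482,217,240,10)
```

```text
t 18.75 tcp [481.3 216.7 128.1] head 10.013598907979121 F [-2.2 -0.2  5.8] gap 0.01941229340819917 q [ 0.3  0.2  1.9 -0.   1.   0.1]
turn [0. 0. 0.] shift [ 0.8 -0.2  0.1]
t 18.8 tcp [481.3 216.7 128.1] head 10.011492273949225 F [-2.5 -0.7  4.7] gap -0.1050902963707396 q [ 0.3  0.2  1.9 -0.   1.   0.1]
turn [0. 0. 0.] shift [   0.7   -0.2 -111.9]
```

View pics/s14.png

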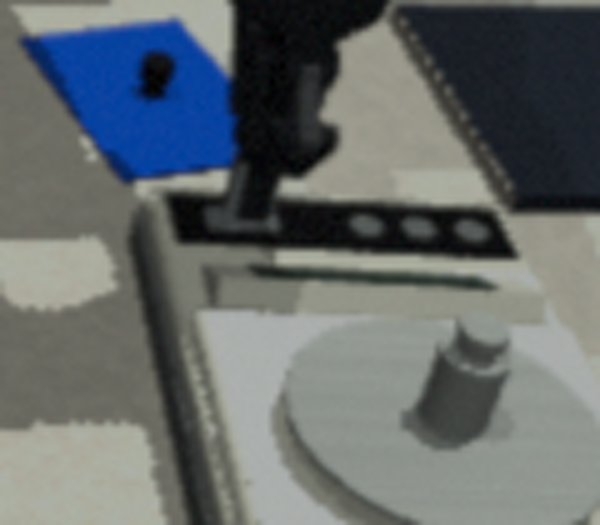

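>>> play_rows(commands=[0,0,0,0,0,1,0,0,0,0,0,0,1,0])

```text
clock: 19.05
tcp_pos: [481.4, 216.7, 128.0]
ee_rot: [0.996, 0.087, -0.0, 0.0]
ft_force: [-5.8, -1.5, 14.0]
finger_gap: -0.1
```

>>> play_rows(commands=[0,0,0,0,0,-4,0,0,0,0,0,0,-15,0,0,0,0,0,0,-45,0,0,0,0,0,0,-80,0,0,0,-8,0,20,-105,10,0,0,-17,-5,60,-112,20,0,0,-27,-8,110,-112,36,0,0,-37,-12,165,-112,36,0,0,-47,-15,220,-112,36,0,0,-57,-18,275,-112,36,0,0,-67,-21,330,-112,36,0,0,-77,-24,380,-112,36])

```text
clock: 20.55
tcp_pos: [523.7, -163.7, 239.2]
ee_rot: [0.723, 0.691, 0.0, 0.0]
ft_force: [0.7, 0.0, 0.3]
finger_gap: 36.0
```

Run:
```python
from h import *
plan(505,-283,235,93)
t=grab_frame("scene");cv2.imwrite("pics/s15.png",cv2.resize(t[150:295,310:460],None,fx=4,fy=4,interpolation=2))
```

```text
t 20.55 tcp [ 523.7 -163.7  239.2] head 87.34070820294626 F [0.7 0.  0.3] gap 35.997347632541356 q [-0.4  0.1  1.8  0.   1.3 -2. ]
turn [ 0.   0.  -5.7] shift [-120.1  -13.2    4.3]
```

View pics/s15.png

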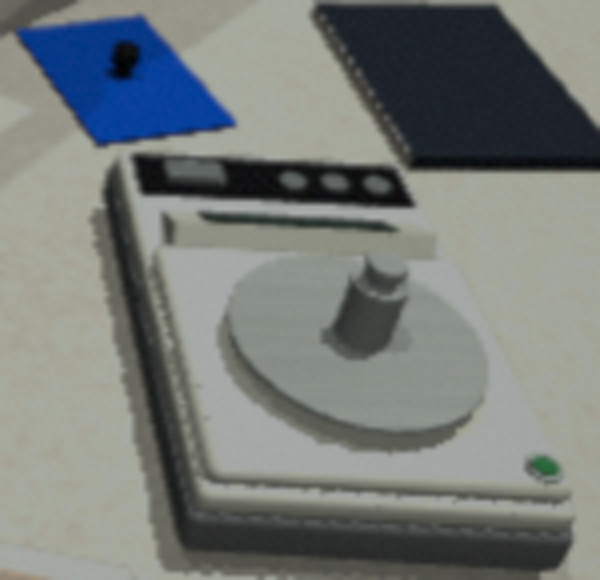

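Key is out again and the weight still stands. On to the cover.

>>> play_rows(commands=[0,0,-5.7,-40,-4,0,38,0,0,-5.7,-80,-9,3,38,0,0,-5.7,-110,-12,4,38,0,0,-5.7,-118,-13,4,38,0,0,-5.7,-118,-13,4,38,0,0,-5.7,-118,-13,4,38])

```text
clock: 21.35
tcp_pos: [504.8, -277.8, 234.9]
ee_rot: [0.69, 0.724, 0.0, -0.0]
ft_force: [0.3, 0.6, 0.1]
finger_gap: 37.7
```

Run:
```python
from h import *
plan(538,-283,149,93)
o=get_obs();C=cam("wrist",o);im=grab_frame("wrist");cv2.imwrite("pics/w16.png",im)
m=(im.max(2)<45).astype(np.uint8);m[:195]=0;m[:,:220]=0;m[:,290:]=0;m[240:]=0
n,l,st,ce=cv2.connectedComponentsWithStats(m);print(st,ce)
print(proj(C,[[538,-283,93]]))
```

```text
t 21.35 tcp [ 504.8 -277.8  234.9] head 92.75707960840019 F [0.3 0.6 0.1] gap 37.70004007596809 q [-0.6  0.2  1.7  0.   1.3 -2.3]
turn [ 0.  -0.  -0.2] shift [-6.9 32.9 85.9]
[[     0      0    512    384 196354]
 [   237    225     22     15    253]
 [   220    239      1      1      1]] [[255.5 191.4]
 [247.7 233.3]
 [220.  239. ]]
[[247. 243.]]
```

View pics/w16.png

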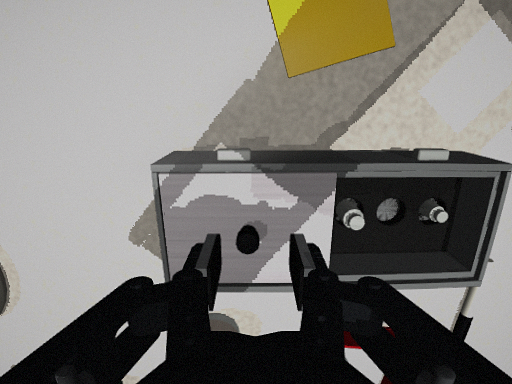

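Knob at (248,241), as predicted. The middle pocket is empty and the other two weights are in place. Lowering the open fingers around the knob.

>>> play_rows(commands=[0,0,0,-4,16,10,38,0,0,0,-7,33,30,38,0,0,0,-7,33,55,37,0,0,0,-7,33,75,36,0,0,0,-7,33,84,36,0,0,0,-7,33,86,36,0,0,0,-7,33,86,36])

```text
clock: 22.28
tcp_pos: [538.2, -284.6, 149.7]
ee_rot: [0.69, 0.724, 0.0, 0.001]
ft_force: [-0.1, -0.4, 0.5]
finger_gap: 36.0
```

Run:
```python
from h import *
plan(538,-283,149,93)
plan(530,-130,149,93)
im=grab_frame("wrist");cv2.imwrite("pics/w17.png",im)
```

```text
t 22.275 tcp [ 538.2 -284.6  149.7] head 92.70545312314188 F [-0.1 -0.4  0.5] gap 36.02014780001402 q [-0.6  0.3  1.7  0.   1.1 -2.2]
turn [ 0.1  0.  -0.3] shift [ 1.6 -0.1  0.7]
t 22.275 tcp [ 538.2 -284.6  149.7] head 92.70545312314188 F [-0.1 -0.4  0.5] gap 36.02014780001402 q [-0.6  0.3  1.7  0.   1.1 -2.2]
turn [ 0.1  0.  -0.3] shift [154.8  -0.9   0.6]
```

View pics/w17.png

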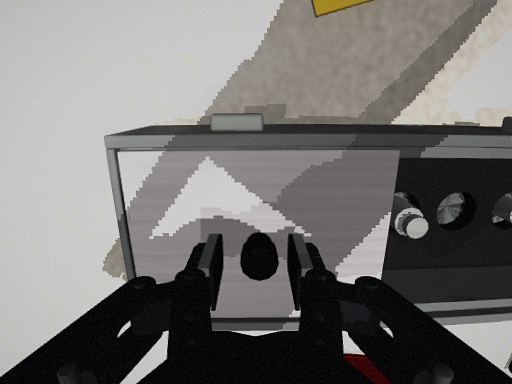

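>>> play_rows(commands=[0,0,-0.3,0,0,0,26,0,0,-0.3,0,0,0,26,0,0,-0.3,8,0,0,26,0,0,-0.3,22,0,0,26,0,0,-0.3,40,0,0,26,0,0,-0.3,60,0,0,26,0,0,-0.3,80,0,0,26,0,0,-0.3,100,-0.5,0,26,0,0,-0.3,120,-0.5,0,26,0,0,-0.3,138,-1,0,26,0,0,-0.3,149,-1,0,26,0,0,-0.3,154,-1,0,26])

```text
clock: 23.82
tcp_pos: [529.4, -129.7, 148.7]
ee_rot: [0.688, 0.726, -0.0, -0.0]
ft_force: [-0.4, -1.4, -0.2]
finger_gap: 25.8
```

>>> play_rows(commands=[0,0,0,0.5,0,0,26,0,0,0,1.5,0,0,26,0,0,0,1.5,0,0,26])

```text
clock: 24.2
tcp_pos: [529.3, -129.2, 148.7]
ee_rot: [0.688, 0.725, -0.0, -0.0]
ft_force: [0.4, 0.4, -0.3]
finger_gap: 25.8
```

Run:
```python
from h import *
plan(530,-127,149,93)
im=grab_frame("wrist");cv2.imwrite("pics/w18.png",im)
```

```text
t 24.2 tcp [ 529.3 -129.2  148.7] head 92.97901503025683 F [ 0.4  0.4 -0.3] gap 25.84598069003257 q [-0.4  0.2  1.9  0.   1.1 -2. ]
turn [-0. -0. -0.] shift [ 2.2  0.8 -0.3]
```

View pics/w18.png

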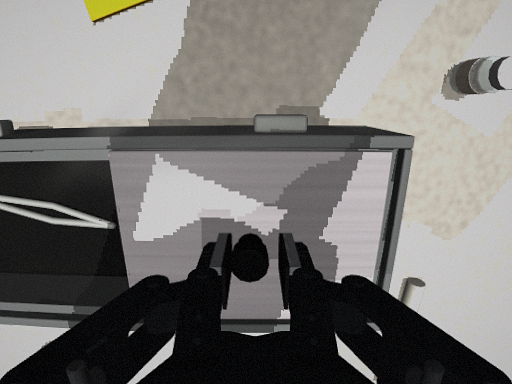

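A few mm remain to the end rim (gap at column ~395). Pushing on to the stop.

>>> play_rows(commands=[0,0,0,1.5,0,0,26,0,0,0,3,0,0,26,0,0,0,4,0,0,26,0,0,0,4,0,0,26])

```text
clock: 24.75
tcp_pos: [529.2, -124.9, 148.9]
ee_rot: [0.688, 0.725, -0.0, -0.0]
ft_force: [-0.7, -0.5, -0.5]
finger_gap: 25.9
```

Run:
```python
from h import *
plan(530,-127,149,93)
im=grab_frame("wrist");cv2.imwrite("pics/w19.png",im)
```

```text
t 24.75 tcp [ 529.2 -124.9  148.9] head 93.01844031774556 F [-0.7 -0.5 -0.5] gap 25.912603824656646 q [-0.4  0.2  1.9  0.   1.1 -2. ]
turn [-0. -0.  0.] shift [-2.1  0.7 -0.1]
```

View pics/w19.png

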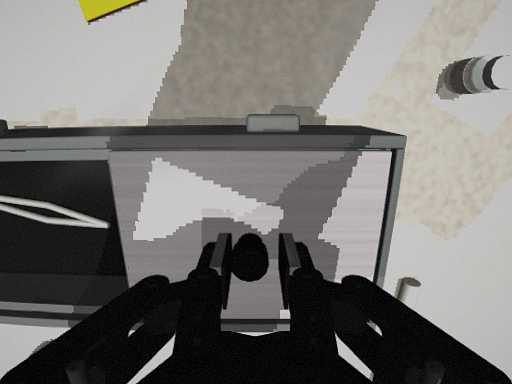

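>>> play_rows(commands=[0,0,0,1,0,0,26,0,0,0,2,0,0,26,0,0,0,2,0,0,26])

```text
clock: 25.18
tcp_pos: [529.3, -123.6, 149.1]
ee_rot: [0.688, 0.725, -0.0, 0.001]
ft_force: [0.7, -4.2, -1.9]
finger_gap: 25.7
```

Contact with the stop: 4 N. I'll back off, open, rise and retreat.

>>> play_rows(commands=[0,0,0,-2.5,0,0,28,0,0,0,-3,0,0,34,0,0,0,-3,0,0,36,0,0,0,-3,0,-10,36,0,0,0,-3,0,-35,36,0,0,0,-3,0,-70,36,0,0,0,-3,-20,-100,36,0,0,0,-3,-30,-110,36,0,0,0,-3,-30,-110,36,0,0,0,-3,-30,-110,36])

```text
clock: 26.42
tcp_pos: [499.1, -127.4, 257.7]
ee_rot: [0.688, 0.725, -0.0, -0.001]
ft_force: [-0.3, 0.1, -0.4]
finger_gap: 35.6
```

Run:
```python
from h import *
plan(530,-127,149,93)
o=get_obs();C=cam("wrist",o)
im=grab_frame("wrist");cv2.imwrite("pics/w20.png",im)
cv2.imwrite("pics/s20.png",grab_frame("scene"))
print(get_obs()["tcp_pos"])
```

```text
t 26.425 tcp [ 499.1 -127.4  257.7] head 93.00145701453899 F [-0.3  0.1 -0.4] gap 35.58638169062533 q [-0.4 -0.   1.9  0.   1.3 -2. ]
turn [-0.1 -0.   0. ] shift [ -1.3  31.1 108.7]
[ 499.1 -127.4  257.5]
```

View pics/w20.png

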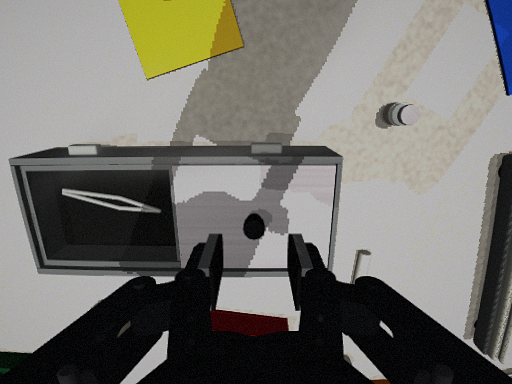

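View pics/s20.png

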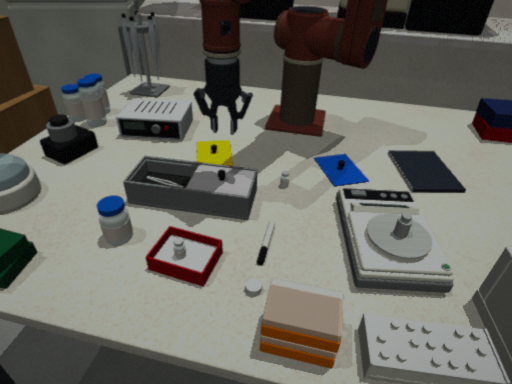

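Run:
```python
from h import *
o=np.load("o12.npy",allow_pickle=True).item()
print(tri([cam("wrist",o),cam("scene")],[(470,203),(310+385/4,150+266/4)]))
C=cam("wrist",get_obs());print("knob",onz(C,[(254,229)],93), "rim end",onz(C,[(342,157)],71),"cover edge",onz(C,[(335,166)],69))
close_job()
```

```text
(array([635.4, 294.3, 126.7]), [np.float64(1.7296371462745064), np.float64(1.7296371462746625)])
knob [[ 529.3 -126.8   93. ]] rim end [[463.9 -50.   71. ]] cover edge [[472.9 -54.7  69. ]]
the job is handed in; nothing more can be done
```

I finished the whole task and handed the job in at about 26.5 s; the interface gives no verdict.

- **Opening the cover:** I slid it open by its knob, with the fingers loosely around it and never lifting it.
- **Placing the weight:** The 200 g weight came out of the middle pocket and went onto the pan slowly, until the pan carried it, before I let go.
- **Pressing the key:** The key bottomed out: the force rose to 14 N with no further travel. It was out again in the picture afterwards.
- **Closing the cover:** I slid it home until it pushed back with about 4 N at the end rim, then moved the arm clear.

**Last checks:**
- Two views put the weight within about 2 mm of the pan's middle, and it looks upright in the last scene picture.
- The cover's knob is at about y = −127 mm, roughly 3 mm nearer the stop than at the start. The cover's edge lies within a few mm of the end rim.
- The other two weights were in their pockets just before the cover closed over them, and nothing else looks moved.

**Disagreements:** Height readings differed by a few mm between views. The weight's knob top came out at 127 mm where about 132 mm was expected, and the key at 55 mm instead of 60 mm. In both cases the force on contact or the remaining travel settled it.

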